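# Wedge a rocking small-parts cabinet

### The arm

A 7-joint arm with a two-finger parallel gripper is mounted at the origin on the work surface. World frame = base frame: x ahead of the robot, y to its left, z up, the work surface at z = 0. Lengths are in m, angles in rad, forces in N, time in s.
With the tool pointing down it reaches from about 0.425 to 0.825 m from the base axis. Payload 3.6 kg.
Tool frame: the origin (TCP) lies on the centre line of the jaws, within the pads' length; the fingertips stand ahead of it and the grasp point (between the pads) lies 2 mm behind it (robot.tip_reach is the z of the fingertips in the tool frame, in m); z points along the fingers, y is the line along which they close (so a half turn about z gives the same grasp; the last joint's range is limited). The gripper opens to 85 mm and grips with 20 to 120 N. Pads are 22 mm wide; open, the fingers measure 114 mm over their backs; the gripper's body (76 mm by 85 mm) begins 54 mm behind the grasp point. The pads swing forward as they close: fully open they stand 13 mm farther back than shut.
Start: joints at [-1.139, 0.615, -0.013, 1.423, 0.008, 1.103, -0.04], TCP at [0.288, 0.583, 0.248] pointing down, gripper open.
Joint ranges: [-3.12, 3.12], [-0.3, 2.06], [-1.34, 1.32], [0.26, 2.42], [-1.36, 4.5], [0.01, 1.98], [-2.84, 2.84]. Speed limits (rad/s): [2.79, 2.79, 3.14, 3.14, 3.14, 3.14, 3.14].

### API

Orientations are given as a unit quaternion [x, y, z, w].
In Python, from workcell import robot, imaging gives the robot as it stands.
- The arm moves only by the tool send_rows, never from a script. Its argument "deltas" is a list of rows, each an object with "translation": the shift along the tool's x, y, z as a fraction of full scale, a list of three; "rot": the turn, a rotation vector about the tool's x, y, z as a fraction of full scale, a list of three. A call has 1 to 20 rows; each row is the pose to reach, as a shift and turn from the pose commanded when the call began, along the tool's axes at that moment; what a row does not reach only later rows make up. Full scale, the value 1, is 0.12 m for a shift and 45 degrees for a turn. A row lasts 1/8 s, in which the tool goes at most 62.5 mm and 10.7 degrees, less where a joint would pass 70% of its speed; a pose out of reach is approached as far as the arm can. A call with a number of a shift or a turn outside -1 to 1 is refused whole. A call with a gripper value outside its range is refused whole. "claw" is the opening, from -1 (shut) to 1 (fully open), so that 0 is half open, set as the call begins (left out, the last holds). The fingers move at their own pace and stop on an object; the grip force is fixed at half the most. Time passes only in rows, so rows that repeat a pose let the fingers close. It gives the time, the measured TCP pose, the force, the opening and the grip force at its end, in the units of the state.
- robot.state(): the state, without advancing time (a new reading comes with each control period).
- imaging.snapshot(name): name is "side" or "top"; returns the picture (420x560x3 uint8, red, green, blue); there is no depth.
- imaging.calibration(name): a dict with "fov_y" (degrees; the focal length in pixels is half the picture's height over the tangent of half this angle, whatever the lens; pixels are square), "cx", "cy" (the principal point, pixels), "rvec" (rotation vector, rad) and "tvec" (3), from world to camera coordinates, as OpenCV has them. Camera axes: x right, y down, z forward; pixel columns grow to the right and rows downward; lengths in m; the calibration is good to about 2 mm. A picture is of the moment at which its call begins. calibration takes no time and is no camera call.
- robot.hand_in(): hands the job in; it is judged then, once.
The state is a dict: "clock": time; "joint_positions": joint angles; "qvel": joint speeds; "tau": joint torques, N m; "tool_pos": TCP position; "tcp_rot": TCP orientation; "wrist_force": force on the tool from outside, world axes, zero at the start; "moment": the same for the moment, N m; "width": finger opening in m; "grasp_force": force on a finger pad.
Only numpy, scipy, OpenCV 4.12 (cv2) and the standard library are available. Lean on these libraries where they do the work, as an engineer would, in place of code of your own. Each camera call takes 0.05 s, during which the arm holds its last target. There are 200 camera calls.

### The job

The small drawer cabinet on the bench rocks because its red foot does not reach the bench. With the fingertips, push the wooden wedge lying beside it, thin end first, under the red foot until it is snug and the cabinet stands level, then press down firmly for a moment on the cabinet's top above that foot to feel that it no longer rocks; if it still does, push the wedge a little further and test again. Grasp and lift nothing, do not shove the cabinet out of its place, leave the screw jar, tape roll and screwdriver alone, and finish clear with the wedge in place.

Things in the scene. Friction and masses are not known exactly. Their poses are not given: they have to be found in the camera images.
- cabinet: grey steel small-parts cabinet, yellow drawers, 170 mm deep (x), 250 mm wide (y), top at 174 mm, underside of housing at 24 mm; 1.3 to 2 kg, loose. Feet at x = +-65, y = +-105 mm; three black ones stand on the bench; the red one at (+65, -105) hangs clear. Origin: centre of the footprint at bench level; +x the drawer front (away from the robot), -y the wedge's side
- press_spot (a point): the place to press: on the flat top of the cabinet above the red foot, 25 mm in from both edges, 174 mm above the bench. Unwedged, this corner tips down and outwards from about 4 N on, giving some 2 mm or more under a firm finger (about 10 N); with the wedge snug it gives less than 0.5 mm
- foot_sole (a point): centre of the flat underside of the red foot, a disc of 24 mm diameter; at the start 4 to 8 mm above the bench (its seized thread does not move). The disc's edge lies 8 mm inside the cabinet's -y side. The wedge goes in under it along the cabinet's +y
- wedge: loose beech wedge, 110 mm long (x), 40 mm wide (y), 16 mm thick at the butt (x = -55) falling evenly to 2 mm at the thin end (x = +55). Origin: centre of its underside. At the start the thin end points at the red foot, 20 to 60 mm outside the cabinet. It slides with under 0.5 N; once it touches the foot the push climbs within about 4 mm to 4 to 9 N, beyond which the whole cabinet is shoved along
- ramp (a point): middle of the wedge's sloping face, 9 mm above the bench; x runs down the slope to the thin end, z is square to the slope
- jar: screw jar, clear with a brass lid, 60 mm diameter, 69 mm high, standing loose on the cabinet's top near the corner opposite the red foot; not to be disturbed. Origin: centre of its underside
- tape: grey roll of tape lying flat on the bench at the other side of the cabinet, 96 mm outside diameter, 48 mm high; not to be disturbed. Origin: centre of its underside
- screwdriver: screwdriver with an orange handle, 200 mm long, about 30 mm high, lying on the bench roughly along the wedge's path, its middle 75 mm or more from that path; not to be disturbed. Origin near its middle, on the bench
Things that resemble listed ones, but are neither listed nor needed, are in the scene too. Several things look just like the wedge: the one meant starts farthest from the robot's base.

How it is judged:
By the outcome, as a careful person would: the job done as asked, in the order asked, and still so for the second after the job is handed in, with the robot touching nothing.
It also fails if it takes over 61 s, if anything falls off the work surface, if the arm or the gripper's body presses on something with over 40 N, if the wrist force passes 120 N, or if a joint passes its speed limit or range.

## Working session

There is one attempt and no reset: what is moved stays moved. The work goes in short steps, Python scripts to look and compute and a tool call to move; the robot and the scene stay as the last step left them, time stands still between calls to the robot, and variables do not carry over. Pictures are saved under pics/ and viewed, at most 10 in all, crops included, and the job is handed in when it is done.

Besides the shell and the picture viewer there is one more tool, called after "Emit:" as name(argument=value, ...), one argument or row to a line, values as JSON. send_rows: Moves the arm, as the interface text tells. Shift numbers are shares of 0.12 m and turn numbers shares of 45 degrees, none past 1 either way. Its arguments: {"type":"object","properties":{"deltas":{"type":"array","items":{"type":"object","properties":{"translation":{"type":"array","items":{"type":"number","minimum":-1,"maximum":1}},"rot":{"type":"array","items":{"type":"number","minimum":-1,"maximum":1}}}}},"claw":{"type":"number"}},"required":["deltas"]}

```bash
mkdir -p pics; cat > h.py <<'E'
import numpy as np, cv2
from workcell import robot, imaging
def cam(n):
    c=imaging.calibration(n); f=210/np.tan(np.radians(c["fov_y"])/2)
    K=np.array([[f,0,c["cx"]],[0,f,c["cy"]],[0,0,1.]]); R=cv2.Rodrigues(np.array(c["rvec"],float))[0]
    return K,R,np.array(c["tvec"],float).ravel(),c
def ray(n,uv,z):
    K,R,t,_=cam(n); uv=np.atleast_2d(np.array(uv,float)); o=-R.T@t
    d=np.c_[uv,np.ones(len(uv))]@np.linalg.inv(K).T@R
    return o+d*((z-o[2])/d[:,2])[:,None]
def proj(n,P):
    K,R,t,_=cam(n); q=(np.atleast_2d(P)@R.T+t)@K.T; return q[:,:2]/q[:,2:]
E
python3 - <<'E'
from h import *
for n in("top","side"):
    i=imaging.snapshot(n); cv2.imwrite(f"pics/{n}0.png",i[...,::-1]); K,R,t,c=cam(n); print(n,c,-R.T@t)
print(robot.state(),robot.tip_reach)
E
```

```text
top {'fov_y': 50.53422363674281, 'cx': 277.4177094641064, 'cy': 208.569715731221, 'rvec': array([ 2.14641821, -2.18060322,  0.1315909 ]), 'tvec': array([0.03823253, 0.46456205, 1.10280169])} [0.33367685 0.03741781 1.14922185]
side {'fov_y': 43.492712556596274, 'cx': 277.3775633868656, 'cy': 208.43474853685484, 'rvec': array([ 2.42421682, -0.13372882,  0.07289867]), 'tvec': array([-0.43519155,  0.15073449,  1.37444717])} [ 0.32198473 -0.8301483   1.14385192]
{'clock': 0.1, 'joint_positions': array([-1.13849724,  0.61580809, -0.01258399,  1.4247622 ,  0.00805762,
        1.10341456, -0.04040612]), 'qvel': array([-0.00122453, -0.00338815, -0.00156686, -0.00322829,  0.0006008 ,
       -0.00023672, -0.00113867]), 'tau': array([ 1.15528175e-03, -4.70386505e+01,  2.60189893e-01, -1.71570897e+01,
        1.00578376e-02,  5.84629932e-03, -1.42948949e-05]), 'tool_pos': array([0.28756892, 0.58218949, 0.24725559]), 'tcp_rot': array([ 2.27385955e-01,  9.73804013e-01, -1.14202012e-03, -2.61041059e-04]), 'wrist_force': array([-0.23265277, -0.54603551,  0.04901519]), 'moment': array([ 0.03071225, -0.01981714,  0.00203255]), 'grasp_force': 0.0, 'width': 0.08542060448044447} 0.017
```

View pics/top0.png

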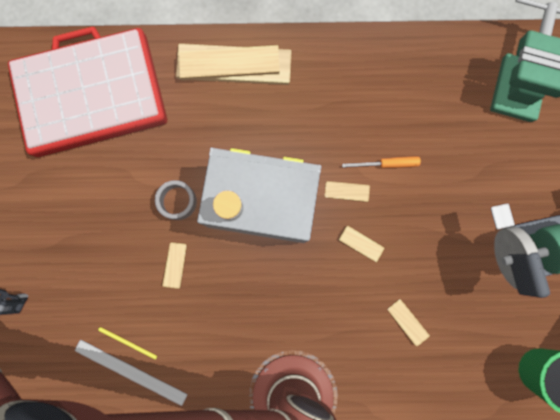

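View pics/side0.png

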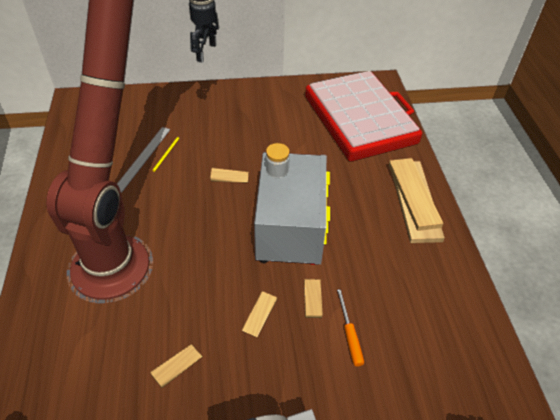

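The top view shows the grey cabinet at about (260,195), with yellow drawers at its upper edge, and the target wedge at (347,191). The screwdriver lies at (343–420,163), the jar at (227,205) and the tape at (174,200). The side view agrees: wedge at (313,298), just outside the cabinet.

```bash
cat > meas.py <<'E'
from h import *
def rects(n,mask,minA,z,box):
    m=np.zeros_like(mask); x0,y0,x1,y1=box; m[y0:y1,x0:x1]=mask[y0:y1,x0:x1]
    cs=cv2.findContours(m,cv2.RETR_EXTERNAL,cv2.CHAIN_APPROX_NONE)[0]; out=[]
    for c in cs:
        if cv2.contourArea(c)<minA: continue
        out.append(ray(n,c[:,0,:],z))
    return out
def mr(P):
    r=cv2.minAreaRect((P[:,:2]*1000).astype(np.float32)); return r,cv2.boxPoints(r)
def look(tag=None):
    i=imaging.snapshot("top"); j=imaging.snapshot("side")
    if tag: cv2.imwrite(f"pics/top{tag}.png",i[...,::-1]); cv2.imwrite(f"pics/side{tag}.png",j[...,::-1])
    return i,j
def wood(i):
    return cv2.inRange(cv2.cvtColor(i,cv2.COLOR_RGB2HSV),(12,50,150),(25,160,255))
def grey(i):
    return cv2.inRange(cv2.cvtColor(i,cv2.COLOR_RGB2HSV),(90,10,90),(125,90,230))
E
python3 - <<'E'
from meas import *
np.set_printoptions(precision=1,suppress=True)
i,j=look()
hs=lambda im,u,v:cv2.cvtColor(im,cv2.COLOR_RGB2HSV)[v,u]
print(hs(i,347,191),hs(i,270,170),hs(i,312,234),hs(j,313,298),hs(j,300,190),hs(j,290,240),hs(i,330,220))
for P in rects("top",wood(i),100,.009,(310,150,450,350)): print("W top",*mr(P))
for P in rects("side",wood(j),100,.009,(140,270,340,400)): print("W side",*mr(P))
for P in rects("top",grey(i),1500,.174,(190,140,335,250)):
    print("C top",*mr(P)); 
    print(cv2.approxPolyDP((P[:,:2]*1000).astype(np.float32)[:,None],12,True)[:,0])
for P in rects("side",grey(j),1500,.174,(245,145,335,270)): print("C side",cv2.approxPolyDP((P[:,:2]*1000).astype(np.float32)[:,None],12,True)[:,0])
sd=cv2.inRange(cv2.cvtColor(i,cv2.COLOR_RGB2HSV),(8,180,150),(18,255,255))
for P in rects("top",sd,60,.015,(330,140,450,180)): print("handle",mr(P)[1])
E
```

```text
[ 19  77 242] [100   7 208] [ 11 117 148] [ 18 135 223] [ 75   6 168] [ 83   9 113] [ 11 117 148]
W top ((179.2117919921875, -293.446533203125), (128.6815185546875, 56.942169189453125), 35.34272766113281) [[ 110.3 -307.4]
 [ 143.2 -353.9]
 [ 248.2 -279.5]
 [ 215.2 -233. ]]
W top ((373.43865966796875, -183.056396484375), (117.85588836669922, 53.389408111572266), 55.68708038330078) [[ 318.2 -216.7]
 [ 362.3 -246.8]
 [ 428.7 -149.4]
 [ 384.6 -119.3]]
W top ((514.2606811523438, -151.01730346679688), (122.71221923828125, 56.90999221801758), 83.86546325683594) [[ 479.4 -209. ]
 [ 536.  -215.1]
 [ 549.1  -93.1]
 [ 492.5  -87. ]]
W side ((173.1617889404297, -294.48663330078125), (111.92603302001953, 44.318180084228516), 32.89903259277344) [[ 114.1 -306.3]
 [ 138.2 -343.5]
 [ 232.2 -282.7]
 [ 208.1 -245.5]]
W side ((372.4644470214844, -183.80152893066406), (120.17716979980469, 42.754112243652344), 59.57735824584961) [[ 323.6 -224.8]
 [ 360.5 -246.4]
 [ 421.3 -142.8]
 [ 384.5 -121.2]]
W side ((509.1510009765625, -151.9913787841797), (103.84468078613281, 43.021263122558594), 83.86859130859375) [[ 482.2 -201.3]
 [ 525.  -205.9]
 [ 536.1 -102.7]
 [ 493.3  -98.1]]
```

```bash
python3 - <<'E'
import re
s=open('meas.py').read()
s=s.replace("(12,50,150),(25,160,255)","(14,50,180),(28,170,255)").replace("(90,10,90),(125,90,230)","(0,0,70),(179,40,250)")
open('meas.py','w').write(s)
from meas import *
np.set_printoptions(precision=1,suppress=True)
i,j=cv2.imread('pics/top0.png')[...,::-1],cv2.imread('pics/side0.png')[...,::-1]
ap=lambda P:cv2.approxPolyDP((P[:,:2]*1000).astype(np.float32)[:,None],10,True)[:,0]
for P in rects("top",wood(i),100,.009,(315,175,380,210)): print("W top",*mr(P),ap(P))
for P in rects("side",wood(j),100,.009,(295,270,330,330)): print("W side",*mr(P),ap(P))
for P in rects("top",grey(i),1500,.174,(190,140,335,250)): print("C top",*mr(P),ap(P))
g=cv2.inRange(cv2.cvtColor(j,cv2.COLOR_RGB2HSV),(0,0,70),(179,40,250))
for P in rects("side",g,1000,.174,(245,145,335,270)): print("C side",ap(P))
sd=cv2.inRange(cv2.cvtColor(i,cv2.COLOR_RGB2HSV),(8,180,150),(18,255,255))
for P in rects("top",sd,60,.015,(330,140,450,180)): print("handle",mr(P)[1])
a=cv2.resize(i[135:255,190:430],None,fx=3,fy=3,interpolation=cv2.INTER_CUBIC)[:,:720]
b=cv2.resize(j[140:340,240:370],None,fx=2.5,fy=2.5,interpolation=cv2.INTER_CUBIC)
cv2.imwrite('pics/ca.png',a[...,::-1]);cv2.imwrite('pics/cb.png',b[...,::-1])
E
```

```text
W top ((511.1441955566406, -149.74488830566406), (116.37423706054688, 44.65190887451172), 83.52737426757812) [[ 482.4 -205. ]
 [ 526.8 -210.1]
 [ 539.9  -94.4]
 [ 495.5  -89.4]] [[ 529.6  -93.9]
 [ 495.4  -95.5]
 [ 485.9 -204. ]
 [ 525.2 -208.2]]
W side ((509.3223571777344, -152.08595275878906), (104.00654602050781, 39.891998291015625), 83.33000183105469) [[ 483.5 -201.4]
 [ 523.1 -206.1]
 [ 535.2 -102.8]
 [ 495.6  -98.1]] [[ 497.3 -101.6]
 [ 485.  -198.9]
 [ 518.4 -205.2]
 [ 532.9 -105.4]]
C top ((479.6950378417969, 72.23407745361328), (251.86111450195312, 177.9605255126953), 80.03832244873047) [[370.3 -36.4]
 [545.5 -67.2]
 [589.1 180.9]
 [413.8 211.7]] [[586.9 180.6]
 [418.7 204.5]
 [379.7 -36.3]
 [544.4 -64.9]]
C side [[ 423.4  207.4]
 [ 368.7 -134.8]
 [ 512.1 -166.4]
 [ 584.2  175.8]
 [ 489.3  193. ]
 [ 472.1  163.8]
 [ 445.4  162.7]]
```

View pics/ca.png

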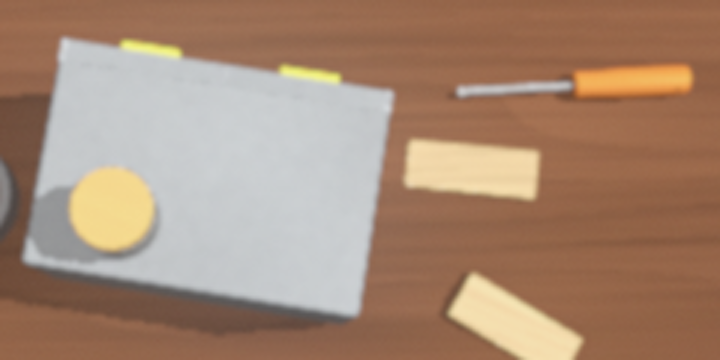

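View pics/cb.png

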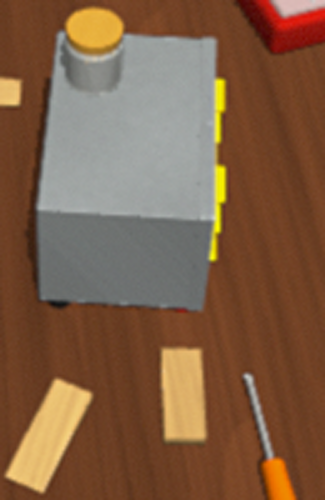

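The crops show the cabinet's top corners clearly: (63,38), (393,92), (358,317) and (22,263) in the top crop. The red foot is just visible at (180,308) in the side crop, and the wedge lies in front of it, turned slightly.

```bash
cat >> h.py <<'E'
from scipy.spatial.transform import Rotation as Rn
def tool(yaw): # tool y azimuth = yaw deg, pointing down
    a=np.radians(yaw); y=np.array([np.cos(a),np.sin(a),0]); z=np.array([0,0,-1.]); return np.c_[np.cross(y,z),y,z]
def plan(p,yaw):
    s=robot.state(); R=Rn.from_quat(s["tcp_rot"]).as_matrix()
    return np.round(R.T@(np.array(p)-s["tool_pos"])/.12,3),np.round(Rn.from_matrix(R.T@tool(yaw)).as_rotvec()/np.radians(45),3)
E
python3 - <<'E'
from meas import *
np.set_printoptions(precision=1,suppress=True)
j=cv2.imread('pics/side0.png')[...,::-1]
un=lambda L,f,o:(np.array(L,float)+.5)/f-.5+np.array(o)
T=ray("top",un([(63,38),(393,92),(358,317),(22,263)],3,(190,135)),.174)*1e3; print("Ctop",T[:,:2],T.mean(0))
S=ray("side",un([(216,38),(214,219),(38,211)],2.5,(240,140)),.174)*1e3; print("Cside",S[:,:2],(S[0]+S[2])/2)
W=ray("top",un([(409,139),(539,151),(534,199),(405,186)],3,(190,135)),[.002,.016,.016,.002])*1e3; print("Wtop",W[:,:2],W.mean(0))
W=ray("side",un([(161,349),(200,348),(205,440),(165,441)],2.5,(240,140)),[.002,.002,.016,.016])*1e3; print("Wside",W[:,:2],W.mean(0))
print("handle",ray("top",un([(458,91),(575,97),(692,90),(692,66)],3,(190,135)),.015)[:,:2]*1e3)
h=cv2.cvtColor(j,cv2.COLOR_RGB2HSV); m=(cv2.inRange(h,(0,150,60),(8,255,255))|cv2.inRange(h,(172,150,60),(179,255,255)))
ys,xs=np.nonzero(m[255:272,295:330]); print("red",len(xs))
if len(xs): 
  q=np.c_[xs+295,ys+255]; print(q[[0,-1]],ray("side",[q.mean(0)],.012)*1e3)
c=np.array([482.,71.]);a=np.radians(-9.9);R=np.array([[np.cos(a),-np.sin(a)],[np.sin(a),np.cos(a)]])
print("foot",c+R@[65,-105],"press",c+R@[60,-100]); print(plan((.5,-.25,.1),-9.9))
E
```

```text
Ctop [[588.4 179.1]
 [543.6 -66.4]
 [376.8 -36.3]
 [420.2 208.9]] [482.3  71.4 174. ]
Cside [[587.9 179.8]
 [542.  -66.2]
 [376.9 -39.3]] [482.4  70.2 174. ]
Wtop [[ 538.7  -97.5]
 [ 524.  -207.5]
 [ 482.4 -201.6]
 [ 497.3  -92.8]] [ 510.6 -149.9    9. ]
Wside [[ 496.4  -94.7]
 [ 536.6  -97.8]
 [ 521.  -211.4]
 [ 482.4 -208.3]] [ 509.1 -153.1    9. ]
handle [[ 577.9 -139.6]
 [ 571.  -240.8]
 [ 575.7 -342.6]
 [ 596.9 -343.7]]
red 5
[[310 264]
 [314 264]] [[522.5 -56.5  12. ]]
foot [528.  -43.6] press [523.9 -37.8]
(array([-4.7, -5.4,  1.2]), array([-0. ,  0. ,  1.6]))
```

Emit:
send_rows(
  deltas=[
    {"translation": [-0.25,0,-0.3],"rot": [0,0,0.06]},
    {"translation": [-0.5,-0.04,-0.55],"rot": [0,0,0.11]},
    {"translation": [-0.75,-0.08,-0.75],"rot": [0,0,0.17]},
    {"translation": [-1,-0.15,-0.75],"rot": [0,0,0.22]},
  ],
  claw=-1,
)

```text
clock: 0.7
tool_pos: [0.3888, 0.5137, 0.3407]
tcp_rot: [0.311, 0.95, 0.002, 0.001]
wrist_force: [0.2, -0.2, -0.5]
width: 0.0121
grasp_force: 0.0
```

Emit:
send_rows(
  deltas=[
    {"translation": [-0.35,-0.02,0],"rot": [0,0,0.08]},
    {"translation": [-0.7,-0.08,0],"rot": [0,0,0.15]},
    {"translation": [-1,-0.15,0],"rot": [0,0,0.22]},
  ],
)

```text
clock: 1.08
tool_pos: [0.4749, 0.4265, 0.3379]
tcp_rot: [0.393, 0.92, -0.0, 0.0]
wrist_force: [0.1, 0.0, -0.1]
width: -0.0002
grasp_force: 0.0
```

Emit:
send_rows(
  deltas=[
    {"translation": [-0.35,-0.02,0],"rot": [0,0,0.08]},
    {"translation": [-0.7,-0.08,0],"rot": [0,0,0.15]},
    {"translation": [-1,-0.15,0],"rot": [0,0,0.22]},
  ],
)

```text
clock: 1.45
tool_pos: [0.5449, 0.3274, 0.3379]
tcp_rot: [0.471, 0.882, -0.0, 0.0]
wrist_force: [0.6, -0.5, -0.1]
width: 0.0002
grasp_force: 0.0
```

Emit:
send_rows(
  deltas=[
    {"translation": [-0.35,-0.02,0],"rot": [0,0,0.08]},
    {"translation": [-0.7,-0.08,0],"rot": [0,0,0.15]},
    {"translation": [-1,-0.15,0],"rot": [0,0,0.22]},
  ],
)

```text
clock: 1.82
tool_pos: [0.5967, 0.2178, 0.3379]
tcp_rot: [0.545, 0.838, -0.0, 0.0]
wrist_force: [-0.5, 0.3, -0.5]
width: 0.0001
grasp_force: 0.0
```

```bash
python3 -c "
from h import *
print(plan((.494,-.241,.12),-10.2),robot.state(),robot.tip_reach)"
```

```text
(array([-3.145, -2.333,  1.819]), array([-0.001,  0.001,  0.759])) {'clock': 1.825, 'joint_positions': array([-0.50284543,  0.53416201,  0.20904341,  1.3290913 , -0.10959391,
        1.29022899,  0.12632539]), 'qvel': array([ 0.37968727, -0.00038095,  0.12884425,  0.02069218, -0.07667373,
       -0.00391844,  0.08358615]), 'tau': array([-1.43032417e+00, -4.44247806e+01,  2.20204867e+00, -1.82348299e+01,
        8.19809292e-02,  4.41424618e-02, -4.69549396e-02]), 'tool_pos': array([0.59673381, 0.21776634, 0.33790545]), 'tcp_rot': array([ 5.44991607e-01,  8.38441383e-01, -4.43166323e-04,  5.09146495e-06]), 'wrist_force': array([-0.53151149,  0.25918089, -0.54307161]), 'moment': array([0.0552062 , 0.01182197, 0.00707794]), 'grasp_force': 0.0, 'width': 6.864797999486158e-05} 0.017
```

Emit:
send_rows(
  deltas=[
    {"translation": [-0.35,-0.25,0],"rot": [0,0,0]},
    {"translation": [-0.7,-0.5,0],"rot": [0,0,0]},
    {"translation": [-1,-0.75,0],"rot": [0,0,0]},
  ],
)

```text
clock: 2.2
tool_pos: [0.5625, 0.0711, 0.3381]
tcp_rot: [0.544, 0.839, -0.0, 0.0]
wrist_force: [0.3, 0.1, -0.7]
width: 0.0001
grasp_force: 0.0
```

Emit:
send_rows(
  deltas=[
    {"translation": [-0.35,-0.25,0],"rot": [0,0,0]},
    {"translation": [-0.7,-0.5,0],"rot": [0,0,0]},
    {"translation": [-1,-0.75,0],"rot": [0,0,0]},
  ],
)

```text
clock: 2.58
tool_pos: [0.5293, -0.075, 0.3383]
tcp_rot: [0.544, 0.839, -0.0, 0.0]
wrist_force: [0.2, -0.2, 0.2]
width: -0.0001
grasp_force: 0.0
```

Emit:
send_rows(
  deltas=[
    {"translation": [-0.35,-0.25,0],"rot": [0,0,0.2]},
    {"translation": [-0.7,-0.5,0.3],"rot": [0,0,0.4]},
    {"translation": [-1,-0.75,0.6],"rot": [0,0,0.6]},
    {"translation": [-1,-0.75,0.8],"rot": [0,0,0.76]},
    {"translation": [-1,-0.75,0.8],"rot": [0,0,0.76]},
    {"translation": [-1,-0.75,0.8],"rot": [0,0,0.76]},
  ],
)

```text
clock: 3.32
tool_pos: [0.4978, -0.2187, 0.2432]
tcp_rot: [0.765, 0.644, 0.001, 0.001]
wrist_force: [0.0, -0.7, -0.4]
width: 0.0003
grasp_force: 0.0
```

```bash
python3 -c "
from h import *
print(plan((.494,-.241,.0225),-10.2))"
```

```text
(array([-0.189, -0.002,  1.839]), array([ 0.002, -0.   ,  0.007]))
```

Emit:
send_rows(
  deltas=[
    {"translation": [-0.19,0,0.35],"rot": [0,0,0]},
    {"translation": [-0.19,0,0.7],"rot": [0,0,0]},
    {"translation": [-0.19,0,1],"rot": [0,0,0]},
  ],
)

```text
clock: 3.7
tool_pos: [0.4943, -0.2414, 0.1225]
tcp_rot: [0.766, 0.643, 0.001, 0.001]
wrist_force: [0.3, -0.0, 0.7]
width: -0.0
grasp_force: 0.0
```

Emit:
send_rows(
  deltas=[
    {"translation": [0,0,0.3],"rot": [0,0,0]},
    {"translation": [0,0,0.55],"rot": [0,0,0]},
    {"translation": [0,0,0.7],"rot": [0,0,0]},
    {"translation": [0,0,0.8],"rot": [0,0,0]},
    {"translation": [0,0,0.83],"rot": [0,0,0]},
    {"translation": [0,0,0.83],"rot": [0,0,0]},
  ],
)

```text
clock: 4.45
tool_pos: [0.4935, -0.2418, 0.0234]
tcp_rot: [0.766, 0.642, 0.0, 0.001]
wrist_force: [-0.3, 0.1, 0.4]
width: -0.0002
grasp_force: 0.0
```

```bash
python3 - <<'E'
from meas import *
np.set_printoptions(precision=3,suppress=True)
s=robot.state(); print(plan((.494,-.241,.0225),-10.2),s["tool_pos"],s["wrist_force"],s["clock"])
i,j=look()
a=cv2.resize(i[135:255,290:430],None,fx=4,fy=4,interpolation=cv2.INTER_CUBIC)
b=cv2.resize(j[230:360,250:380],None,fx=3.7,fy=3.7,interpolation=cv2.INTER_CUBIC)[:480]
b=cv2.resize(b,(240*2,480))[:, :]
cv2.imwrite('pics/d.png',cv2.resize(np.hstack([a,b]),(800,370))[...,::-1])
E
```

```text
(array([0.008, 0.003, 0.007]), array([0.002, 0.   , 0.003])) [ 0.494 -0.242  0.023] [-0.342  0.059  0.378] 4.45
```

View pics/d.png

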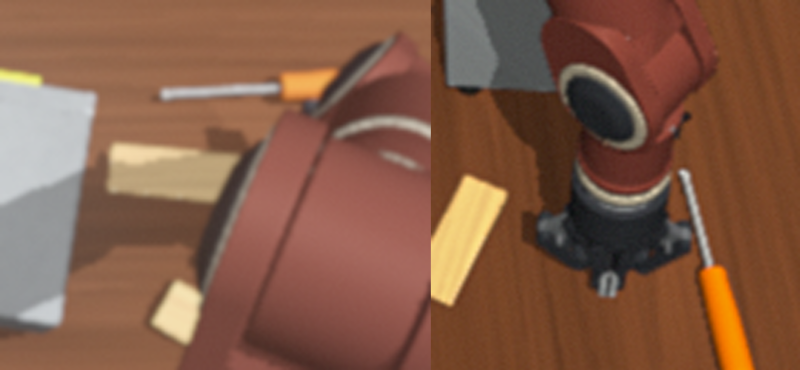

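The fingertips stand behind the butt and clear of the screwdriver. The wedge is still in place at (108–235,145–200) in the left crop. Next I push.

Emit:
send_rows(
  deltas=[
    {"translation": [0.06,0,0],"rot": [0,0,0]},
    {"translation": [0.12,0,0],"rot": [0,0,0]},
    {"translation": [0.17,0,0],"rot": [0,0,0]},
    {"translation": [0.21,0,0],"rot": [0,0,0]},
    {"translation": [0.25,0,0],"rot": [0,0,0]},
    {"translation": [0.29,0,0],"rot": [0,0,0]},
    {"translation": [0.33,0,0],"rot": [0,0,0]},
    {"translation": [0.37,0,0],"rot": [0,0,0]},
    {"translation": [0.41,0,0],"rot": [0,0,0]},
    {"translation": [0.45,0,0],"rot": [0,0,0]},
    {"translation": [0.49,0,0],"rot": [0,0,0]},
    {"translation": [0.53,0,0],"rot": [0,0,0]},
    {"translation": [0.57,0,0],"rot": [0,0,0]},
  ],
)

```text
clock: 6.18
tool_pos: [0.5048, -0.174, 0.0227]
tcp_rot: [0.767, 0.642, -0.0, -0.0]
wrist_force: [0.3, 0.1, -0.9]
width: -0.0003
grasp_force: 0.1
```

```bash
python3 - <<'E'
from meas import *
i,j=look()
a=cv2.resize(i[135:255,290:430],None,fx=4,fy=4,interpolation=cv2.INTER_CUBIC)
b=cv2.resize(cv2.resize(j[230:360,250:380],None,fx=3.7,fy=3.7,interpolation=cv2.INTER_CUBIC),(480,480))
cv2.imwrite('pics/e.png',cv2.resize(np.hstack([a,b]),(800,370))[...,::-1])
E
```

```text
(no output)
```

View pics/e.png

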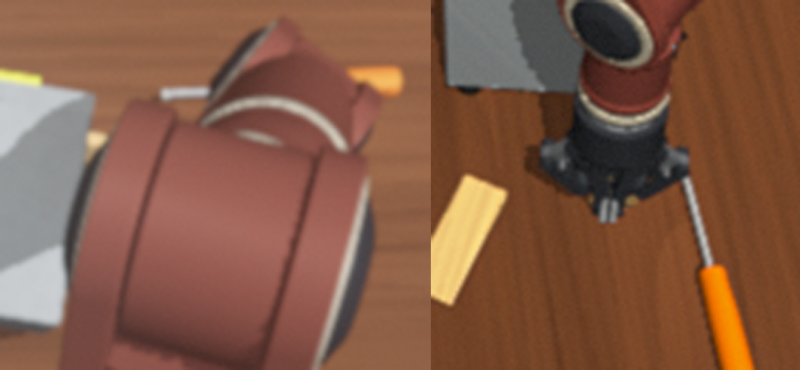

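The view shows the wedge moving under the fingers, with its thin end at (95,140) by the cabinet's side. The wrist links come close to the cabinet's outline, so I check that clearance before going on.

```bash
python3 - <<'E'
from h import *
np.set_printoptions(precision=3,suppress=True)
def rayp(n,uv,ax,v):
    a,b=ray(n,[uv],0)[0],ray(n,[uv],.5)[0]; return a+(b-a)*((v-a[ax])/(b-a)[ax])
# wrist cap seen in side (centre, top, bottom), both pictures, at y planes
for y in(-.24,-.20,-.17,-.14): print("cap",y,rayp("side",(309.5,240.6),1,y))
for z in(.2,.3,.4,.6): print("top left edge",z,ray("top",[(313,213)],z)[0],"flange ring",ray("top",[(290+285/3.08,135+110/3.08)],z)[0])
print(robot.state()["joint_positions"],robot.state()["tau"])
E
```

```text
cap -0.24 [ 0.465 -0.24   0.358]
cap -0.2 [ 0.475 -0.2    0.305]
cap -0.17 [ 0.482 -0.17   0.265]
cap -0.14 [ 0.489 -0.14   0.225]
top left edge 0.2 [ 0.434 -0.044  0.2  ] flange ring [ 0.524 -0.198  0.2  ]
top left edge 0.3 [ 0.424 -0.036  0.3  ] flange ring [ 0.504 -0.173  0.3  ]
top left edge 0.4 [ 0.413 -0.027  0.4  ] flange ring [ 0.484 -0.148  0.4  ]
top left edge 0.6 [ 0.392 -0.01   0.6  ] flange ring [ 0.444 -0.099  0.6  ]
[ 0.123  0.785  0.261  1.96  -0.433  0.451  0.53 ] [  0.043 -43.361   3.774  -7.571   0.003  -0.002  -0.02 ]
```

Emit:
send_rows(
  deltas=[
    {"translation": [0.02,0,0],"rot": [0,0,0]},
    {"translation": [0.04,0,0],"rot": [0,0,0]},
    {"translation": [0.06,0,0],"rot": [0,0,0]},
    {"translation": [0.08,0,0],"rot": [0,0,0]},
    {"translation": [0.1,0,0],"rot": [0,0,0]},
    {"translation": [0.1,0,0],"rot": [0,0,0]},
  ],
)

```text
clock: 7.02
tool_pos: [0.5069, -0.1621, 0.0227]
tcp_rot: [0.766, 0.642, 0.0, -0.0]
wrist_force: [-0.6, -0.3, -0.1]
width: 0.0004
grasp_force: 0.0
```

Emit:
send_rows(
  deltas=[
    {"translation": [0.01,0,0],"rot": [0,0,0]},
    {"translation": [0.02,0,0],"rot": [0,0,0]},
    {"translation": [0.02,0,0],"rot": [0,0,0]},
  ],
)

```text
clock: 7.4
tool_pos: [0.5073, -0.16, 0.0227]
tcp_rot: [0.766, 0.642, -0.0, -0.0]
wrist_force: [0.8, 1.3, 0.8]
width: -0.0001
grasp_force: 0.0
```

Emit:
send_rows(
  deltas=[
    {"translation": [0.01,0,0],"rot": [0,0,0]},
    {"translation": [0.02,0,0],"rot": [0,0,0]},
    {"translation": [0.02,0,0],"rot": [0,0,0]},
  ],
)

```text
clock: 7.78
tool_pos: [0.5077, -0.1576, 0.0227]
tcp_rot: [0.766, 0.642, -0.0, -0.0]
wrist_force: [-0.9, 0.4, -0.1]
width: -0.0001
grasp_force: 0.0
```

Emit:
send_rows(
  deltas=[
    {"translation": [0.01,0,0],"rot": [0,0,0]},
    {"translation": [0.02,0,0],"rot": [0,0,0]},
    {"translation": [0.02,0,0],"rot": [0,0,0]},
  ],
)

```text
clock: 8.15
tool_pos: [0.5082, -0.1553, 0.0227]
tcp_rot: [0.766, 0.642, 0.0, -0.0]
wrist_force: [0.3, 0.1, -0.3]
width: 0.0001
grasp_force: 0.0
```

Emit:
send_rows(
  deltas=[
    {"translation": [0.01,0,0],"rot": [0,0,0]},
    {"translation": [0.02,0,0],"rot": [0,0,0]},
    {"translation": [0.02,0,0],"rot": [0,0,0]},
  ],
)

```text
clock: 8.52
tool_pos: [0.5086, -0.1529, 0.0227]
tcp_rot: [0.766, 0.642, 0.0, -0.0]
wrist_force: [-0.3, 0.5, 0.3]
width: -0.0002
grasp_force: 0.0
```

Emit:
send_rows(
  deltas=[
    {"translation": [0.01,0,0],"rot": [0,0,0]},
    {"translation": [0.02,0,0],"rot": [0,0,0]},
    {"translation": [0.02,0,0],"rot": [0,0,0]},
  ],
)

```text
clock: 8.9
tool_pos: [0.509, -0.1506, 0.0227]
tcp_rot: [0.766, 0.642, -0.0, -0.0]
wrist_force: [-0.4, 0.4, -0.4]
width: -0.0001
grasp_force: 0.0
```

Emit:
send_rows(
  deltas=[
    {"translation": [0.01,0,0],"rot": [0,0,0]},
    {"translation": [0.02,0,0],"rot": [0,0,0]},
    {"translation": [0.02,0,0],"rot": [0,0,0]},
  ],
)

```text
clock: 9.28
tool_pos: [0.5094, -0.1481, 0.0227]
tcp_rot: [0.766, 0.642, 0.0, -0.0]
wrist_force: [-0.2, 0.0, -0.4]
width: -0.0002
grasp_force: 0.0
```

Emit:
send_rows(
  deltas=[
    {"translation": [0.01,0,0],"rot": [0,0,0]},
    {"translation": [0.02,0,0],"rot": [0,0,0]},
    {"translation": [0.02,0,0],"rot": [0,0,0]},
  ],
)

```text
clock: 9.65
tool_pos: [0.5099, -0.1458, 0.0227]
tcp_rot: [0.766, 0.642, 0.0, -0.0]
wrist_force: [0.3, -0.3, -0.1]
width: -0.0001
grasp_force: 0.0
```

Emit:
send_rows(
  deltas=[
    {"translation": [0.01,0,0],"rot": [0,0,0]},
    {"translation": [0.02,0,0],"rot": [0,0,0]},
    {"translation": [0.02,0,0],"rot": [0,0,0]},
  ],
)

```text
clock: 10.02
tool_pos: [0.5103, -0.1434, 0.0227]
tcp_rot: [0.766, 0.642, 0.0, -0.0]
wrist_force: [0.4, 0.6, -0.3]
width: 0.0001
grasp_force: 0.0
```

Emit:
send_rows(
  deltas=[
    {"translation": [0.01,0,0],"rot": [0,0,0]},
    {"translation": [0.02,0,0],"rot": [0,0,0]},
    {"translation": [0.02,0,0],"rot": [0,0,0]},
  ],
)

```text
clock: 10.4
tool_pos: [0.5107, -0.1411, 0.0227]
tcp_rot: [0.766, 0.642, 0.0, -0.0]
wrist_force: [-0.3, -0.1, -1.2]
width: -0.0003
grasp_force: 0.0
```

Emit:
send_rows(
  deltas=[
    {"translation": [0.01,0,0],"rot": [0,0,0]},
    {"translation": [0.02,0,0],"rot": [0,0,0]},
    {"translation": [0.02,0,0],"rot": [0,0,0]},
  ],
)

```text
clock: 10.78
tool_pos: [0.5111, -0.1387, 0.0227]
tcp_rot: [0.766, 0.642, -0.0, -0.0]
wrist_force: [-0.3, 0.2, 0.7]
width: 0.0002
grasp_force: 0.0
```

```bash
python3 - <<'E'
from meas import *
i,j=look()
a=cv2.resize(i[135:255,190:330],None,fx=4,fy=4,interpolation=cv2.INTER_CUBIC)
b=cv2.resize(cv2.resize(j[230:360,250:380],None,fx=3.7,fy=3.7,interpolation=cv2.INTER_CUBIC),(480,480))
cv2.imwrite('pics/f.png',cv2.resize(np.hstack([a,b]),(800,370))[...,::-1])
E
```

```text
(no output)
```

View pics/f.png

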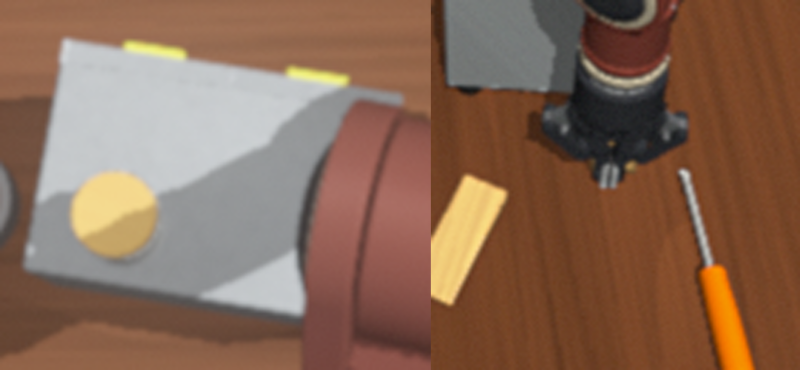

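The picture shows the wedge still ahead of the fingers, with bits of wood at (612,143) and (630,165). The cabinet hasn't moved. I continue in small steps.

Emit:
send_rows(
  deltas=[
    {"translation": [0.01,0,0],"rot": [0,0,0]},
    {"translation": [0.02,0,0],"rot": [0,0,0]},
    {"translation": [0.02,0,0],"rot": [0,0,0]},
  ],
)

```text
clock: 11.25
tool_pos: [0.5115, -0.1364, 0.0227]
tcp_rot: [0.766, 0.642, 0.0, -0.0]
wrist_force: [-0.6, 0.8, 0.5]
width: 0.0002
grasp_force: 0.0
```

Emit:
send_rows(
  deltas=[
    {"translation": [0.01,0,0],"rot": [0,0,0]},
    {"translation": [0.02,0,0],"rot": [0,0,0]},
    {"translation": [0.02,0,0],"rot": [0,0,0]},
  ],
)

```text
clock: 11.62
tool_pos: [0.512, -0.134, 0.0227]
tcp_rot: [0.766, 0.642, 0.0, -0.0]
wrist_force: [0.3, -0.5, 0.3]
width: 0.0003
grasp_force: 0.0
```

Emit:
send_rows(
  deltas=[
    {"translation": [0.01,0,0],"rot": [0,0,0]},
    {"translation": [0.02,0,0],"rot": [0,0,0]},
    {"translation": [0.02,0,0],"rot": [0,0,0]},
  ],
)

```text
clock: 12.0
tool_pos: [0.5124, -0.1318, 0.0227]
tcp_rot: [0.766, 0.642, -0.0, 0.0]
wrist_force: [-0.3, 0.2, -0.8]
width: 0.0003
grasp_force: 0.1
```

Emit:
send_rows(
  deltas=[
    {"translation": [0.01,0,0],"rot": [0,0,0]},
    {"translation": [0.01,0,0],"rot": [0,0,0]},
    {"translation": [0.01,0,0],"rot": [0,0,0]},
  ],
)

```text
clock: 12.38
tool_pos: [0.5125, -0.1311, 0.0227]
tcp_rot: [0.767, 0.642, -0.0, 0.0]
wrist_force: [-0.0, -1.7, 0.1]
width: 0.0001
grasp_force: 0.7
```

Emit:
send_rows(
  deltas=[
    {"translation": [0.01,0,0],"rot": [0,0,0]},
    {"translation": [0.01,0,0],"rot": [0,0,0]},
    {"translation": [0.01,0,0],"rot": [0,0,0]},
  ],
)

```text
clock: 12.75
tool_pos: [0.5127, -0.1303, 0.0228]
tcp_rot: [0.767, 0.642, -0.0, 0.001]
wrist_force: [-1.6, -3.7, -0.9]
width: -0.0001
grasp_force: 1.9
```

Emit:
send_rows(
  deltas=[
    {"translation": [0.01,0,0],"rot": [0,0,0]},
    {"translation": [0.01,0,0],"rot": [0,0,0]},
    {"translation": [0.01,0,0],"rot": [0,0,0]},
  ],
)

```text
clock: 13.12
tool_pos: [0.5129, -0.1296, 0.0228]
tcp_rot: [0.767, 0.642, -0.001, 0.001]
wrist_force: [-1.2, -5.2, -0.8]
width: -0.0002
grasp_force: 2.6
```

Contact force is about 5 N, roughly 2 mm past first touch. I back off and do the press test.

Emit:
send_rows(
  deltas=[
    {"translation": [-0.05,0,0],"rot": [0,0,0]},
    {"translation": [-0.15,0,0],"rot": [0,0,0]},
    {"translation": [-0.3,0,0],"rot": [0,0,0]},
    {"translation": [-0.3,0,-0.3],"rot": [0,0,0]},
    {"translation": [-0.3,0,-0.7],"rot": [0,0,0]},
    {"translation": [-0.3,0,-1],"rot": [0,0,0]},
  ],
)

```text
clock: 13.88
tool_pos: [0.5066, -0.1652, 0.1446]
tcp_rot: [0.767, 0.642, 0.0, 0.001]
wrist_force: [0.3, -0.2, -0.2]
width: -0.0
grasp_force: 0.0
```

Emit:
send_rows(
  deltas=[
    {"translation": [0,0,-0.35],"rot": [0,0,0]},
    {"translation": [0,0,-0.7],"rot": [0,0,0]},
    {"translation": [0,0,-0.8],"rot": [0,0,0]},
    {"translation": [0,0,-0.8],"rot": [0,0,0]},
  ],
)

```text
clock: 14.38
tool_pos: [0.5064, -0.1643, 0.2389]
tcp_rot: [0.767, 0.642, 0.0, 0.0]
wrist_force: [-0.2, 0.2, 0.3]
width: 0.0001
grasp_force: 0.0
```

```bash
python3 - <<'E'
from meas import *
np.set_printoptions(precision=4,suppress=True)
s=robot.state(); print(plan((.5236,-.038,.205),-10.2),s["tool_pos"])
i,j=look('g')
for P in rects("side",wood(j),60,.009,(295,250,330,330)): print("W side",mr(P)[1])
b=cv2.resize(cv2.resize(j[230:330,250:350],None,fx=4.8,fy=4.8,interpolation=cv2.INTER_CUBIC),(480,480))
a=cv2.resize(i[135:255,250:390],None,fx=4,fy=4,interpolation=cv2.INTER_CUBIC)
cv2.imwrite('pics/gc.png',cv2.resize(np.hstack([a,b]),(800,370))[...,::-1])
E
```

```text
(array([ 1.061, -0.044,  0.283]), array([ 0.001, -0.   ,  0.002])) [ 0.5064 -0.1643  0.2389]
W side [[ 499.1445 -115.3081]
 [ 537.8243 -122.0271]
 [ 554.0641  -28.5387]
 [ 515.3843  -21.8197]]
```

View pics/gc.png

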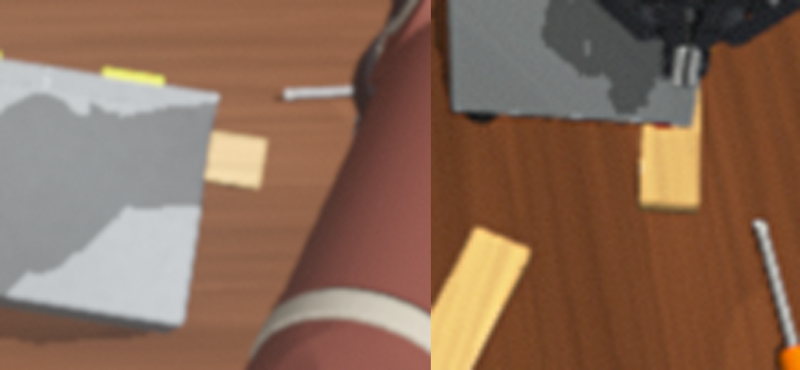

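The wedge now sits squarely under the corner. In the side crop the red foot at (663,123) lies within the wedge's width (641–700). I move over the press spot.

Emit:
send_rows(
  deltas=[
    {"translation": [0.35,-0.02,0],"rot": [0,0,0]},
    {"translation": [0.7,-0.04,0],"rot": [0,0,0]},
    {"translation": [1,-0.04,0.1],"rot": [0,0,0]},
    {"translation": [1,-0.04,0.2],"rot": [0,0,0]},
    {"translation": [1,-0.04,0.2],"rot": [0,0,0]},
  ],
)

```text
clock: 15.1
tool_pos: [0.5215, -0.0454, 0.2127]
tcp_rot: [0.767, 0.642, -0.002, -0.001]
wrist_force: [-0.3, -0.1, 1.0]
width: -0.0003
grasp_force: 0.0
```

Emit:
send_rows(
  deltas=[
    {"translation": [0.06,0,0.05],"rot": [0,0,0]},
    {"translation": [0.06,0,0.1],"rot": [0,0,0]},
    {"translation": [0.06,0,0.15],"rot": [0,0,0]},
    {"translation": [0.06,0,0.15],"rot": [0,0,0]},
  ],
)

```text
clock: 15.6
tool_pos: [0.5238, -0.0379, 0.1962]
tcp_rot: [0.767, 0.642, -0.0, -0.0]
wrist_force: [-0.4, -0.4, 0.0]
width: -0.0
grasp_force: 0.0
```

Emit:
send_rows(
  deltas=[
    {"translation": [0,0,0.02],"rot": [0,0,0]},
    {"translation": [0,0,0.03],"rot": [0,0,0]},
    {"translation": [0,0,0.03],"rot": [0,0,0]},
  ],
)

```text
clock: 15.98
tool_pos: [0.5242, -0.0377, 0.1931]
tcp_rot: [0.767, 0.642, -0.0, -0.0]
wrist_force: [0.1, 0.1, -0.4]
width: -0.0002
grasp_force: 0.0
```

Emit:
send_rows(
  deltas=[
    {"translation": [0,0,0.01],"rot": [0,0,0]},
    {"translation": [0,0,0.015],"rot": [0,0,0]},
    {"translation": [0,0,0.015],"rot": [0,0,0]},
  ],
)

```text
clock: 16.35
tool_pos: [0.5242, -0.0376, 0.1913]
tcp_rot: [0.767, 0.642, -0.0, -0.0]
wrist_force: [0.0, -0.6, -0.1]
width: 0.0002
grasp_force: 0.0
```

Emit:
send_rows(
  deltas=[
    {"translation": [0,0,0.005],"rot": [0,0,0]},
    {"translation": [0,0,0.01],"rot": [0,0,0]},
    {"translation": [0,0,0.01],"rot": [0,0,0]},
  ],
)

```text
clock: 16.73
tool_pos: [0.5243, -0.0377, 0.1911]
tcp_rot: [0.767, 0.642, 0.0, 0.0]
wrist_force: [-1.0, 0.5, 6.6]
width: 0.0
grasp_force: 3.2
```

Emit:
send_rows(
  deltas=[
    {"translation": [0,0,0.005],"rot": [0,0,0]},
    {"translation": [0,0,0.01],"rot": [0,0,0]},
    {"translation": [0,0,0.01],"rot": [0,0,0]},
  ],
)

```text
clock: 17.1
tool_pos: [0.5245, -0.0378, 0.1909]
tcp_rot: [0.767, 0.642, 0.001, 0.0]
wrist_force: [-3.0, 0.6, 12.7]
width: 0.0002
grasp_force: 6.2
```

The press reaches 12.7 N with about 0.3 mm of give, which is within the limit. I hold it briefly, then release and look.

Emit:
send_rows(
  deltas=[
    {"translation": [0,0,0.003],"rot": [0,0,0]},
    {"translation": [0,0,0.003],"rot": [0,0,0]},
    {"translation": [0,0,0.003],"rot": [0,0,0]},
    {"translation": [0,0,0.003],"rot": [0,0,0]},
    {"translation": [0,0,0.003],"rot": [0,0,0]},
    {"translation": [0,0,0.003],"rot": [0,0,0]},
    {"translation": [0,0,0.003],"rot": [0,0,0]},
    {"translation": [0,0,0.003],"rot": [0,0,0]},
  ],
)

```text
clock: 18.1
tool_pos: [0.5245, -0.0379, 0.1909]
tcp_rot: [0.767, 0.642, 0.001, 0.0]
wrist_force: [-4.5, 0.7, 15.0]
width: -0.0002
grasp_force: 7.1
```

Emit:
send_rows(
  deltas=[
    {"translation": [0,0,-0.02],"rot": [0,0,0]},
    {"translation": [0,0,-0.06],"rot": [0,0,0]},
    {"translation": [0,0,-0.3],"rot": [0,0,0]},
    {"translation": [0,0,-0.6],"rot": [0,0,0]},
  ],
)

```text
clock: 18.6
tool_pos: [0.5237, -0.0375, 0.2605]
tcp_rot: [0.767, 0.642, -0.001, -0.001]
wrist_force: [0.6, 0.1, 0.1]
width: -0.0003
grasp_force: 0.0
```

Emit:
send_rows(
  deltas=[
    {"translation": [-0.4,0,-0.1],"rot": [0,0,0]},
    {"translation": [-0.8,0,-0.2],"rot": [0,0,0]},
    {"translation": [-1,0,-0.2],"rot": [0,0,0]},
    {"translation": [-1,0,-0.2],"rot": [0,0,0]},
  ],
)

```text
clock: 19.1
tool_pos: [0.5025, -0.158, 0.2847]
tcp_rot: [0.768, 0.64, -0.0, 0.0]
wrist_force: [-0.1, 0.1, -0.1]
width: 0.0002
grasp_force: 0.0
```

Emit:
send_rows(
  deltas=[
    {"translation": [-0.4,0,0],"rot": [0,0,0]},
    {"translation": [-0.8,0,0],"rot": [0,0,0]},
    {"translation": [-1,0,0],"rot": [0,0,0]},
    {"translation": [-1,0,0],"rot": [0,0,0]},
    {"translation": [-1,0,0],"rot": [0,0,0]},
  ],
)

```text
clock: 19.73
tool_pos: [0.4834, -0.2711, 0.284]
tcp_rot: [0.765, 0.644, 0.001, -0.001]
wrist_force: [-0.6, 0.8, 0.5]
width: -0.0001
grasp_force: 0.0
```

```bash
python3 - <<'E'
from meas import *
i,j=look('z'); i0,j0=cv2.imread('pics/top0.png')[...,::-1],cv2.imread('pics/side0.png')[...,::-1]
print(robot.state()["tool_pos"],robot.state()["wrist_force"])
b=[cv2.resize(x[140:330,240:370],(400,585),interpolation=cv2.INTER_CUBIC) for x in(j0,j)]
cv2.imwrite('pics/zc.png',np.hstack(b)[...,::-1])
ap=lambda P:cv2.approxPolyDP((P[:,:2]*1000).astype(np.float32)[:,None],10,True)[:,0]
for im in(i0,i):
  for P in rects("top",grey(im),1500,.174,(190,140,323,250)): print(ap(P).round(1).tolist())
for P in rects("side",wood(j),60,.009,(295,250,330,330)): print("W side",mr(P)[1])
E
```

```text
[ 0.4832637  -0.27137029  0.28421538] [-0.5993807   0.27856426  0.29859315]
[[586.9000244140625, 180.60000610351562], [418.70001220703125, 204.5], [379.70001220703125, -36.29999923706055], [544.4000244140625, -64.9000015258789]]
[[586.9000244140625, 180.60000610351562], [418.70001220703125, 204.5], [379.70001220703125, -36.29999923706055], [544.4000244140625, -64.9000015258789]]
```

View pics/zc.png

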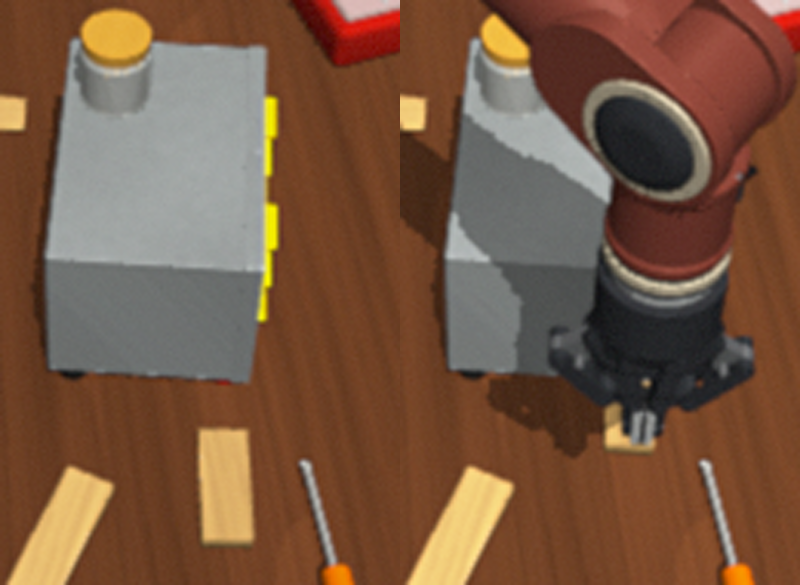

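The cabinet's corners are where they were at the start. The jar and screwdriver haven't moved, the wedge is under the foot (butt at (630,450)), and the arm is touching nothing. The press gave about 0.3 mm at 15 N, so I hand in.

```bash
python3 -c "
from workcell import robot
print(robot.hand_in())"
```

```text
the job is handed in; nothing more can be done
None
```

The wedge is snug under the red foot, the top above it gave only about 0.3 mm under a 15 N press, the cabinet and jar did not shift, and the job was handed in with the arm clear at about 20 s.

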